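# Let the spring lid of the wide socket case up gently

## Robot

A 6-joint arm with a two-finger parallel gripper is mounted at the origin on a cart in front of the work surface, level with it; the furniture and walls round the work are solid. World frame = base frame: x ahead of the robot, y to its left, z up, the work surface at z = 0. Lengths are in m, angles in rad, forces in N, time in s.
With the tool pointing down it reaches from about 0.25 to 0.775 m from the base axis. Payload 4 kg.
Tool frame: the origin (TCP) lies midway between the tips of the shut fingers; the grasp point (between the pads) lies 19 mm behind it; z points along the fingers, y is the direction in which the jaws open and shut (so a half turn about z gives the same grasp; the last joint's range is limited). The gripper opens to 94 mm and grips with 3 to 60 N. Pads are 16 mm wide; open, the fingers measure 119 mm over their backs; the gripper's body (75 mm by 177 mm) begins 78 mm behind the grasp point.
Start: joints at [-1.258, 0.087, 1.371, -0, 1.684, -0.103], TCP at [0.222, -0.503, 0.206] pointing down, gripper open.
Joint ranges: [-3.1, 3.1], [-0.76, 2.03], [0.27, 2.55], [-1.08, 4.22], [0.17, 2.65], [-2.57, 2.57]. Speed limits (rad/s): [2.79, 2.79, 3.14, 3.14, 3.14, 3.14].

## Interface

Orientations are given as a rotation vector (axis times angle).
In Python, from cell import bot gives the robot as it stands. Calls block until the motion is done:
- bot.goto(position, orientation): joint-space move of the TCP to a pose.
- bot.servo_line(position, rotation=None, max_speed=0.15): straight line of the TCP; rotation=None keeps the orientation; max_speed is the mean speed in m/s.
- bot.move_j(angles): joint-space move.
- bot.grip(opening, f_grip=None): finger opening in m; f_grip is the grip in N (None keeps the last); returns when the fingers have stopped.
- bot.wait(seconds).
- bot.ik(position, orientation): joint angles nearest the present ones, or None.
- bot.get_obs(): the state.
- bot.snapshot(name): name is "scene" or "top"; returns (picture, depth): 400x640x3 uint8, red, green, blue; 400x640 float32, m along the optical axis (not along the pixel's ray), 0 where there is no reading.
- bot.camera_info(name): a dict with "fovy" (degrees; the focal length in pixels is half the picture's height over the tangent of half this angle, whatever the lens; pixels are square), "cx", "cy" (the principal point, pixels), "k1" (the pictures are not rectified: a ray, as slopes to the right and down, at radius r is drawn at 1 + k1 r^2 times it, then the intrinsics apply), "rvec" (rotation vector, rad) and "tvec" (3), from world to camera coordinates, as OpenCV has them. Camera axes: x right, y down, z forward; pixel columns grow to the right and rows downward; lengths in m; the calibration is good to about 2 mm. A picture is of the moment at which its call begins. camera_info takes no time and is no camera call.
A pose or a line that the arm cannot do raises bot.PlanningError and nothing moves.
- bot.job_done(): hands the job in, once; it reports no verdict.
The state is a dict: "clock": time; "qpos": joint angles; "dq": joint speeds; "tau": joint torques, N m; "position": TCP position; "orientation": TCP orientation; "force": force on the tool from outside, world axes, zero at the start; "moment": the same for the moment, N m; "finger_gap": finger opening in m.
Only numpy, scipy, OpenCV 4.12 (cv2) and the standard library are available. Lean on these libraries where they do the work, as an engineer would, in place of code of your own. Each camera call takes 0.05 s, during which the arm holds its last target.

## Task

Two flip-top socket cases stand on the worktop, alike but for their width. Press the button on the front of the wider case to free its spring lid, and steady the lid with a finger all the way up so that it does not fly open and slam, then leave it standing fully open and take the hand away. Leave the narrower case shut.

Things in the scene. Friction and masses are not known exactly. Their poses are not given: they have to be found in the camera images.
- wide_case: Wider of two fixed flip-top cases, black base, flat grey lid: 96 mm deep (x), 160 wide (y), shut lid's top at 48 mm. Origin: centre of its underside; +x runs from button to hinge side, z up. In front of the lid, mid-width, a black housing (x -94 to -50 mm, 48 wide, 56 high) holds the grey push button. It is clear of other things for 50 mm behind.
- wide_case_press (a point): Centre of the unpressed button's top face, 36 x 30 mm (x, y): at x -72, y 0, z 66 mm of the case, 18 mm above the shut lid. Goes straight down 9 mm, springs back. At about 6 mm a bolt leaves the lid's front edge. Two fingers 40 to 90 mm apart along x at one height: one presses, the other stands over the lid, 9 mm above it when the button is fully down, and catches it.
- wide_case_hinge (a point): Middle of the lid's hinge line, which runs along the case's y: at x +48, y 0, z 36 mm of the case. The lid reaches 96 mm from it to its front edge (at x -48 when shut) and is a 12 mm thick shell, its underside on the hinge plane, its outer face 12 mm off it.
- wide_case_button (a joint): Travel of that button, m: 0 up, 0.009 fully down; 1.6 N to start, about 5 N fully down.
- wide_case_lid (a joint): Lid of the wide case, rad: 0 shut, grows as the front edge rises and goes back over the hinge, 1.75 fully open at its stop, a little past upright, where its spring keeps it. The spring pushes it open all the way (0.16 N m shut, 0.06 N m open) and it flies up at once if nothing is over it.
- narrow_case_lid (a joint): Lid of the other case, rad, 0 shut. That case is alike (same depth, height, button and hinge) but only 100 mm wide. It is to stay shut.
Not all that is in view belongs to the job. What is shaped like the wide_case but purple is not meant.

How it is judged:
By the outcome, as a careful person would: the job done as asked, in the order asked, and still so for the second after the job is handed in, with the robot touching nothing.
It also fails if it takes over 38 s, if anything falls off the work surface, if the arm or the gripper's body presses on something with over 40 N, if the wrist force passes 120 N, or if a joint passes its speed limit or range.

## Working session

There is one attempt and no reset: what is moved stays moved. The work goes in short steps, each a Python script; the robot and the scene stay as the last script left them, time stands still between calls to the robot, and variables do not carry over. Pictures are saved under pics/ and viewed, and the job is handed in when it is done.

```bash
ls; mkdir -p pics
python3 - <<'E'
from cell import bot
import cv2,numpy as np
for n in ("scene","top"):
    p,d=bot.snapshot(n); cv2.imwrite(f"pics/{n}0.png",p[:,:,::-1]); np.save(f"pics/{n}0.npy",d); print(n,bot.camera_info(n))
print(bot.get_obs())
E
```

```text
pics
scene {'fovy': 44.1867076910228, 'cx': 318.3278958518439, 'cy': 203.819571018284, 'k1': -0.11432393713548691, 'rvec': array([ 1.6216511 , -1.68063006,  0.84451593]), 'tvec': array([0.22658076, 0.36320954, 1.51233395])}
top {'fovy': 46.0924682250631, 'cx': 319.1605643783669, 'cy': 192.90053976137625, 'k1': 0.010308510025333542, 'rvec': array([ 2.15329166, -2.16823289,  0.09918407]), 'tvec': array([0.24645788, 0.55024736, 1.47544293])}
{'clock': 0.1, 'qpos': array([-1.25810369e+00,  8.78780185e-02,  1.37208745e+00, -1.77329203e-05,
        1.68358428e+00, -1.03133201e-01]), 'dq': array([-0.00111088, -0.00311745, -0.00239068,  0.00055615,  0.00033314,
        0.00044101]), 'tau': array([ 2.11529179e-03, -3.41252160e+01, -3.03302586e+01,  7.19554257e-02,
        3.04228789e-02, -1.01752266e-04]), 'position': array([ 0.221993  , -0.50267715,  0.20443084]), 'orientation': array([-3.07203285e+00, -6.48077521e-01,  3.48837107e-04]), 'force': array([-1.07841544, -0.06868171, -0.17837674]), 'moment': array([0.04986565, 0.04097486, 0.01032936]), 'finger_gap': 0.09387598952724253}
```

View pics/scene0.png

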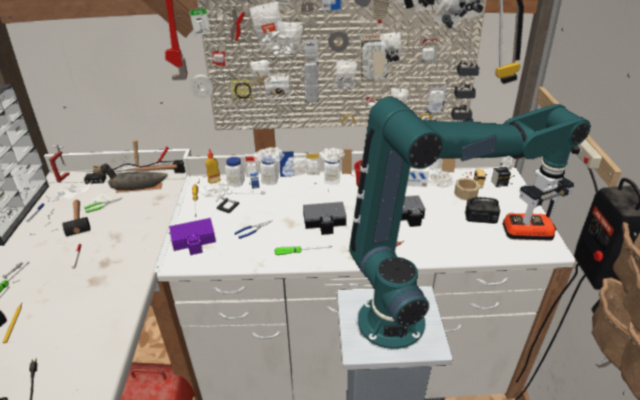

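View pics/top0.png

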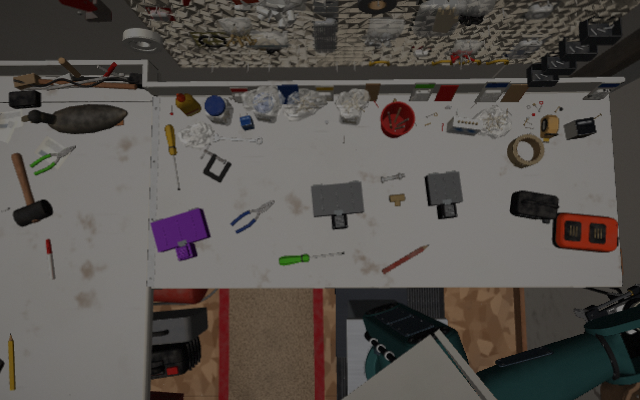

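The wide case is at about (338,200) in the top view, the narrow one at (444,190), and the purple decoy at (180,232). I'll enlarge this area for edges.

```bash
cat > h.py <<'E'
import cv2,numpy as np
from cell import bot
def cam(n):
    c=bot.camera_info(n); f=200/np.tan(np.radians(c['fovy'])/2)
    K=np.array([[f,0,c['cx']],[0,f,c['cy']],[0,0,1]]); D=np.array([c['k1'],0,0,0,0.])
    return K,D,c['rvec'],c['tvec']
def atz(n,uv,z):
    K,D,r,t=cam(n); R=cv2.Rodrigues(r)[0]
    # tool: invert distortion
    q=cv2.undistortPointsIter(np.array(uv,float).reshape(-1,1,2),K,D,None,None,(3,50,1e-10)).reshape(-1,2)
    d=np.c_[q,np.ones(len(q))]@R; o=-R.T@t
    s=(z-o[2])/d[:,2]; return o+d*s[:,None]
def proj(n,P):
    K,D,r,t=cam(n); return cv2.projectPoints(np.array(P,float),r,t,K,D)[0].reshape(-1,2)
E
python3 - <<'E'
import cv2
i=cv2.imread('pics/top0.png')[170:240,300:380]
cv2.imwrite('pics/topc.png',cv2.resize(i,None,fx=8,fy=8,interpolation=cv2.INTER_CUBIC))
i=cv2.imread('pics/scene0.png')[190:240,290:360]
cv2.imwrite('pics/scenec.png',cv2.resize(i,None,fx=10,fy=10,interpolation=cv2.INTER_CUBIC))
E
```

```text
(no output)
```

View pics/topc.png

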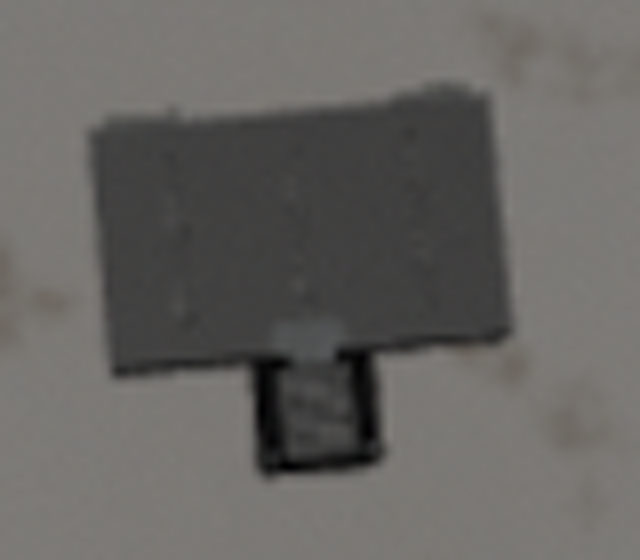

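View pics/scenec.png

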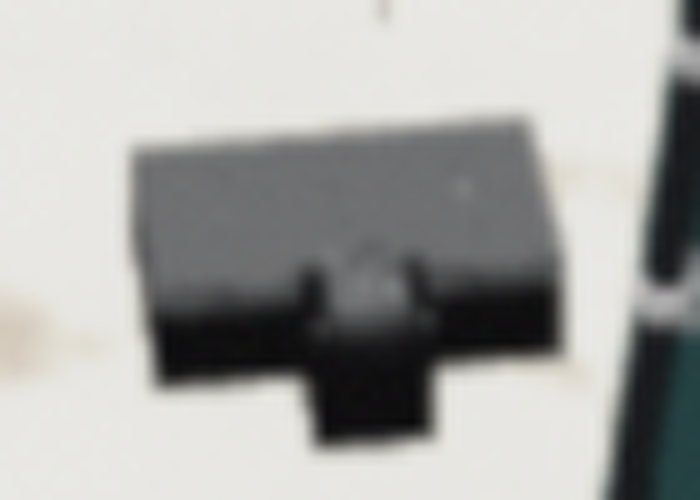

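The top crop shows the lid's corners at crop pixels (97,128), (490,95), (510,336) and (113,372). The button housing sticks out in front, from (265,470) to (380,458).

Run:
```python
from h import *
from scipy.optimize import least_squares
c=(np.array([(95,128),(490,95),(510,336),(113,372)])+.5)/8-.5+[300,170]
W=atz('top',c,0.048); print(W, [np.linalg.norm(W[i]-W[(i+1)%4]) for i in range(4)])
s=(np.array([(133,148),(530,120),(560,260),(152,312)])+.5)/10-.5+[290,190]
Ws=atz('scene',s,0.048);print(Ws)
# local corners: top-left in image = hinge side(+x far), left=+y
L=np.array([[.048,.08],[.048,-.08],[-.048,-.08],[-.048,.08]])
def T(p): 
    a=p[2];R=np.array([[np.cos(a),-np.sin(a)],[np.sin(a),np.cos(a)]]);return L@R.T+p[:2]
for w in (W,Ws):
    r=least_squares(lambda p:(T(p)-w[:,:2]).ravel(),[W[:,0].mean(),W[:,1].mean(),0]);print(r.x,r.fun)
# button/housing in top
b=(np.array([(286,365),(350,362),(355,455),(290,462)])+.5)/8-.5+[300,170]
print(atz('top',b,.066), atz('top',b,.066).mean(0))
h=(np.array([(265,472),(380,460)])+.5)/8-.5+[300,170]; print(atz('top',h,.056))
d=np.load('pics/top0.npy');print(d[195:200,330:345].mean(),d[260:265,330:345].mean())
```

```text
[[0.57371191 0.26677824 0.048     ]
 [0.58565046 0.11010781 0.048     ]
 [0.48994978 0.10372741 0.048     ]
 [0.47685587 0.26011643 0.048     ]] [np.float64(0.15712463444840236), np.float64(0.09591313919993345), np.float64(0.15693621760698392), np.float64(0.09708486597868717)]
[[0.56568959 0.27138686 0.048     ]
 [0.57681685 0.1141108  0.048     ]
 [0.48456248 0.10887421 0.048     ]
 [0.45971254 0.26444315 0.048     ]]
[0.53154201 0.18518247 0.07651441] [-0.00042552  0.00183928 -0.00013371 -0.00102217 -0.00015215 -0.00197998
  0.00071139  0.00116287]
[0.52169536 0.18970376 0.09991402] [-4.21343927e-03  2.70580999e-03  6.18952070e-04  7.79833562e-04
 -2.64790015e-03 -3.55937052e-03  6.24238735e-03  7.37269724e-05]
[[0.47809671 0.19235063 0.066     ]
 [0.47909095 0.1674644  0.066     ]
 [0.44299199 0.16594665 0.066     ]
 [0.4404489  0.19116994 0.066     ]] [0.46015714 0.1792329  0.066     ]
[[0.43693956 0.20074961 0.056     ]
 [0.44131917 0.15582986 0.056     ]]
1.4648719 1.5109159
```

Run:
```python
from h import *
p=np.array([.5315,.185,.0765])
def loc(P):
    P=np.array(P,float);a=p[2];R=np.array([[np.cos(a),-np.sin(a),0],[np.sin(a),np.cos(a),0],[0,0,1]]);return P@R.T+[p[0],p[1],0]
polys=[[(.048,.08,.048),(.048,-.08,.048),(-.048,-.08,.048),(-.048,.08,.048)],
[(-.054,.015,.066),(-.054,-.015,.066),(-.09,-.015,.066),(-.09,.015,.066)],
[(-.094,.024,.056),(-.094,-.024,.056),(-.094,-.024,0),(-.094,.024,0)],
[(-.048,.08,0),(-.048,.024,0)],[(-.048,-.08,0),(-.048,-.024,0)]]
for n,(x0,y0,w,h) in {'scene':(290,190,70,50),'top':(300,170,80,70)}.items():
    i=cv2.imread(f'pics/{n}0.png')[y0:y0+h,x0:x0+w]; i=cv2.resize(i,None,fx=10,fy=10,interpolation=cv2.INTER_CUBIC)
    for q in polys:
        u=(proj(n,loc(q))-[x0,y0]+.5)*10-.5
        cv2.polylines(i,[u.astype(np.int32)],True,(0,0,255),1)
    cv2.imwrite(f'pics/ov_{n}.png',i)
```

```text
(no output)
```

View pics/ov_scene.png

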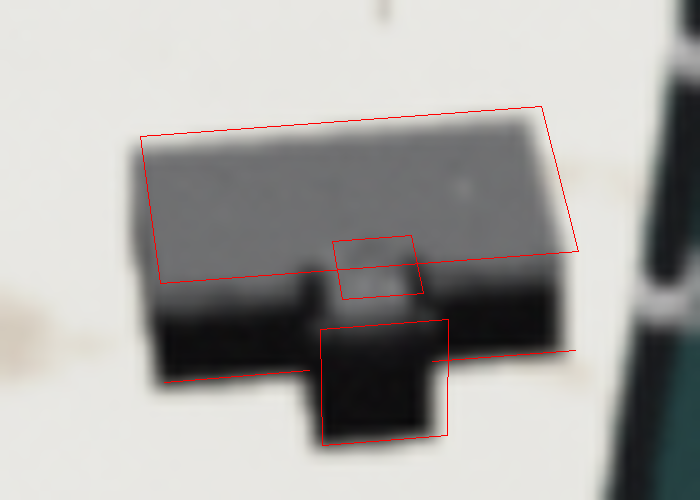

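View pics/ov_top.png

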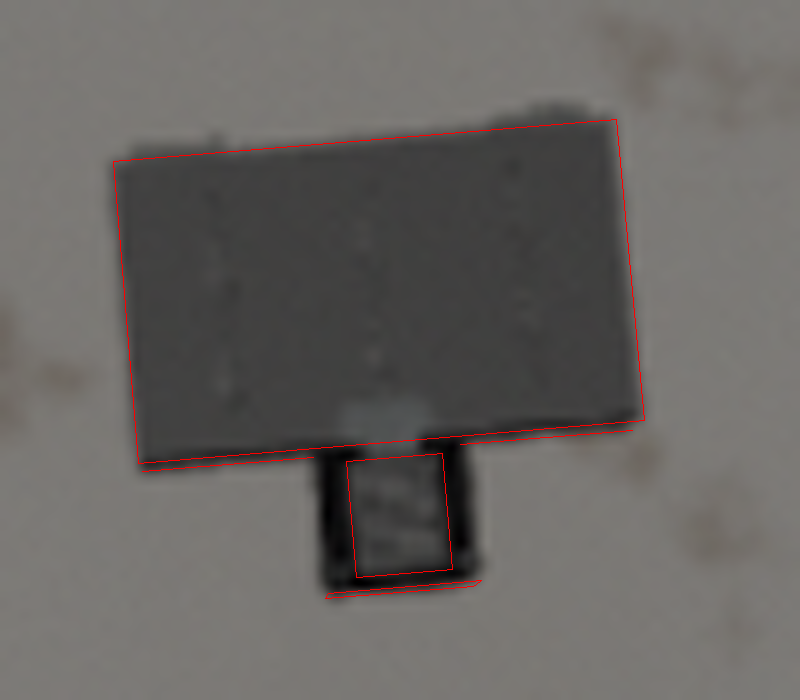

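```bash
cat >> h.py <<'E'
from scipy.spatial.transform import Rotation as Ro
p=np.array([.5315,.186,.0765]); ca,sa=np.cos(p[2]),np.sin(p[2])
def w(x,z,y=0): return np.array([p[0]+ca*x-sa*y,p[1]+sa*x+ca*y,z])
def ori(s):
    y=np.array([ca,sa,0])*s; z=np.array([0,0,-1.]); return Ro.from_matrix(np.c_[np.cross(y,z),y,z]).as_rotvec()
GAP=.0575
def st(): o=bot.get_obs(); print(round(o['clock'],2),o['position'].round(4),o['orientation'].round(3),o['force'].round(2),round(o['finger_gap'],4)); return o
E
python3 - <<'E'
from h import *
for s in (1,-1): print(s,bot.ik(w(-.037,.2),ori(s)),bot.ik(w(-.037,.06),ori(s)),bot.ik(w(.07,.25),ori(s)))
E
```

```text
1 [ 2.47158749e-01  3.80234851e-02  1.43344356e+00 -4.44089210e-16
  1.67012561e+00  1.70658749e-01] [ 2.47158749e-01  1.12755205e-01  1.63711612e+00 -4.44089210e-16
  1.39172133e+00  1.70658749e-01] [ 2.18277394e-01  2.67875124e-01  1.07458247e+00 -4.44089210e-16
  1.79913506e+00  1.41777394e-01]
-1 None None None
```

Run:
```python
from h import *
bot.goto(w(-.037,.2),ori(1)); bot.grip(GAP); st()
bot.servo_line(w(-.037,.085),max_speed=.08); st()
for n,(x0,y0,ww,h) in {'scene':(270,130,120,110),'top':(280,130,120,130)}.items():
    P,d=bot.snapshot(n); i=P[y0:y0+h,x0:x0+ww,::-1]; cv2.imwrite(f'pics/a_{n}.png',cv2.resize(i,None,fx=4.5,fy=4.5,interpolation=cv2.INTER_CUBIC))
```

```text
3.44 [0.4946 0.1832 0.2   ] [2.135 2.305 0.   ] [-0.17  0.38  0.02] 0.0575
5.03 [0.4951 0.1833 0.0857] [2.134e+00 2.304e+00 2.000e-03] [-1.25  0.58  0.24] 0.0572
```

View pics/a_scene.png

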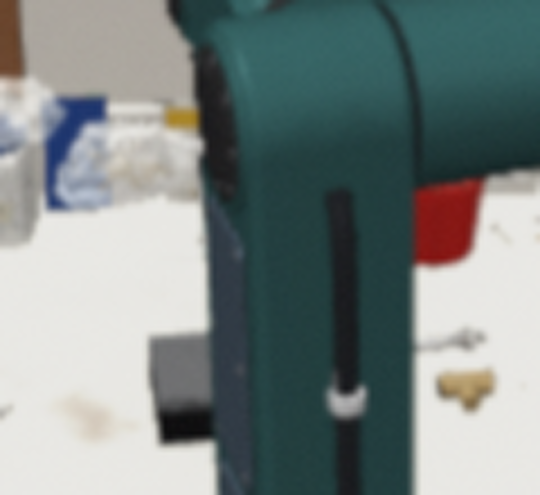

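View pics/a_top.png

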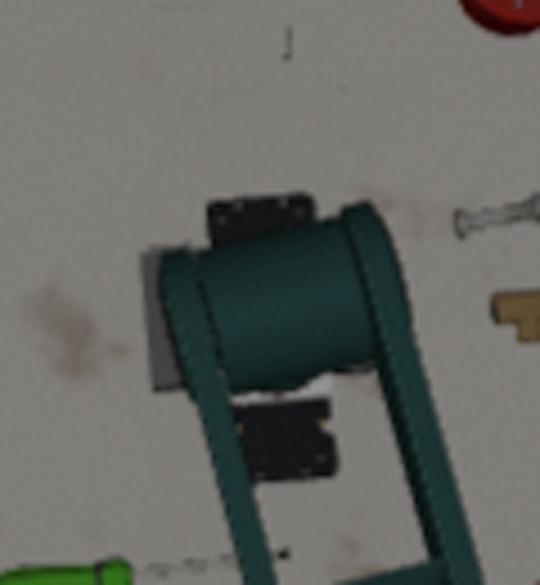

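The arm hides the case in both views: the scene view shows only the left end of the lid. From here I'll go by the force readings and press in small steps.

Run:
```python
from h import *
f0=bot.get_obs()['force'][2]
for z in (.072,.068,.065,.063,.061):
    bot.servo_line(w(-.037,z),max_speed=.03); o=st()
```

```text
5.72 [0.4945 0.1831 0.0718] [-2.135e+00 -2.305e+00  1.000e-03] [ 0.53 -0.08  0.54] 0.0577
6.0 [0.4944 0.1831 0.0677] [-2.135e+00 -2.305e+00  1.000e-03] [-0.1   0.04 -0.26] 0.0575
6.25 [0.4952 0.1833 0.0654] [2.134e+00 2.304e+00 2.000e-03] [ 0.9  -0.22  0.6 ] 0.0575
6.5 [0.4951 0.1833 0.0634] [2.134e+00 2.304e+00 2.000e-03] [-0.33  1.14  2.29] 0.0571
6.75 [0.4952 0.1833 0.0616] [2.134e+00 2.304e+00 2.000e-03] [1.95 0.76 3.64] 0.0575
```

Run:
```python
from h import *
for z in (.0595,.0585,.0575,.0570):
    bot.servo_line(w(-.037,z),max_speed=.02); o=st(); print(o['moment'].round(3))
bot.wait(.2); print(st()['moment'].round(3))
```

```text
7.0 [0.4951 0.1833 0.0603] [2.134e+00 2.304e+00 2.000e-03] [0.87 0.03 6.16] 0.0575
[-0.012 -0.176 -0.019]
7.25 [0.4951 0.1833 0.0595] [2.134e+00 2.304e+00 2.000e-03] [0.31 0.36 6.76] 0.0573
[-0.014 -0.064 -0.016]
7.5 [0.4951 0.1833 0.0586] [2.134e+00 2.304e+00 2.000e-03] [0.37 0.42 7.33] 0.0573
[ 0.007 -0.117  0.012]
7.75 [0.4951 0.1833 0.0582] [2.134e+00 2.304e+00 2.000e-03] [ 0.82 -0.2   6.52] 0.0573
[ 0.038 -0.029  0.048]
7.95 [0.4951 0.1833 0.0582] [2.134e+00 2.304e+00 2.000e-03] [0.38 0.38 6.97] 0.0575
[-0.006 -0.026  0.034]
```

Total force is about 7 N against roughly 4.5 N from the button, so the lid is freed and resting on the catching finger. Next I guide it up.

```bash
cat >> h.py <<'E'
def step(th,v=.03):
    s=np.interp(th,[.17,1.57],[.0595,.074])
    x=.048-s*np.cos(th)+.012*np.sin(th); z=.036+s*np.sin(th)+.012*np.cos(th)
    bot.servo_line(w(x-GAP/2,z),max_speed=v); print(round(th,2),end=' '); return st()
E
python3 - <<'E'
from h import *
for th in np.arange(.22,.85,.1): step(th)
E
```

```text
0.22 8.22 [0.4952 0.1833 0.0614] [2.135e+00 2.305e+00 1.000e-03] [1.09 0.38 5.24] 0.0573
0.32 8.57 [0.4962 0.1833 0.0663] [-2.134e+00 -2.304e+00  1.000e-03] [0.11 0.55 3.51] 0.0579
0.42 8.93 [0.4995 0.1834 0.0724] [2.135e+00 2.304e+00 1.000e-03] [ 1.7  -0.14  0.64] 0.0578
0.52 9.29 [0.5023 0.1836 0.078 ] [2.135 2.304 0.   ] [ 2.56 -0.13  0.6 ] 0.0575
0.62 9.65 [0.5058 0.184  0.0833] [2.135 2.305 0.   ] [ 2.09 -0.29  0.05] 0.0575
0.72 10.02 [0.51   0.1844 0.0883] [2.135e+00 2.305e+00 1.000e-03] [1.09 0.28 0.94] 0.0576
0.82 10.38 [0.5146 0.1847 0.0928] [2.135 2.305 0.   ] [ 1.35 -0.39  0.65] 0.0576
```

Run:
```python
from h import *
F=[]
for k in range(10):
    bot.wait(.04); o=bot.get_obs(); F.append(np.r_[o['force'],o['moment']])
print(np.mean(F,0).round(3),np.std(F,0).round(2))
for n,(x0,y0,ww,h) in {'scene':(270,130,120,110),'top':(280,130,120,130)}.items():
    P,d=bot.snapshot(n); i=P[y0:y0+h,x0:x0+ww,::-1]; cv2.imwrite(f'pics/b_{n}.png',cv2.resize(i,None,fx=4.5,fy=4.5,interpolation=cv2.INTER_CUBIC))
```

```text
[ 0.886 -0.178  0.845 -0.015 -0.315 -0.   ] [0.34 0.59 0.56 0.03 0.03 0.02]
```

View pics/b_scene.png

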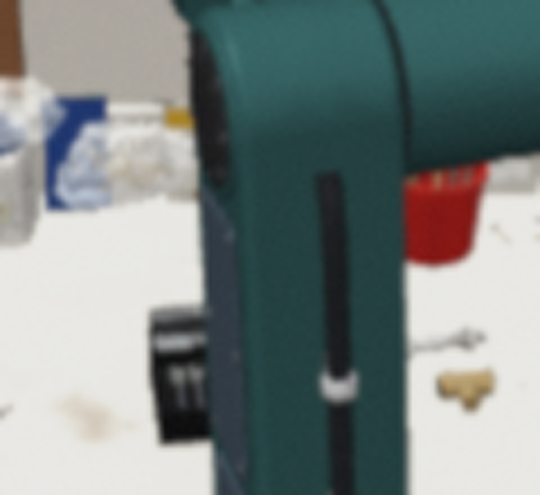

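View pics/b_top.png

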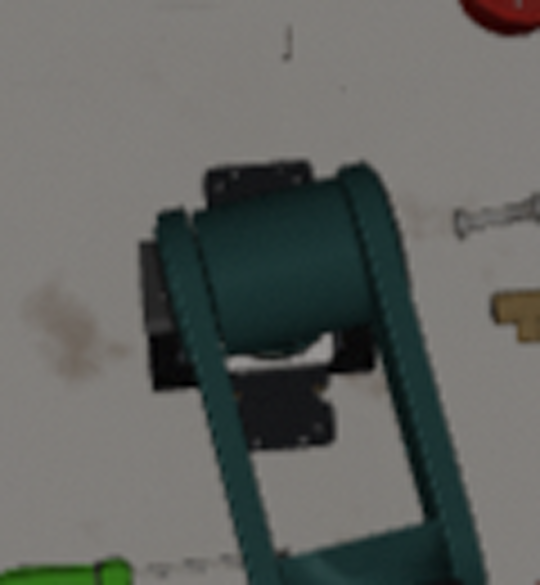

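The lid is part open at about 0.8 rad. Force is (0.9, 0.85) N in x and z, along the lid's outward normal, so it is resting on the finger. I'll carry on up.

Run:
```python
from h import *
for th in list(np.arange(.92,1.5,.1))+[1.57]: step(th)
for x in np.arange(.064,.0901,.0045):
    bot.servo_line(w(x-GAP/2,.110),max_speed=.025); st()
P,d=bot.snapshot('scene'); cv2.imwrite('pics/c_scene.png',cv2.resize(P[130:240,270:390,::-1],None,fx=4.5,fy=4.5,interpolation=cv2.INTER_CUBIC))
P,d=bot.snapshot('top'); cv2.imwrite('pics/c_top.png',cv2.resize(P[130:260,280:400,::-1],None,fx=4.5,fy=4.5,interpolation=cv2.INTER_CUBIC))
```

```text
0.92 11.28 [0.5199 0.1851 0.0969] [2.135 2.305 0.   ] [0.76 0.04 1.34] 0.0578
1.02 11.65 [0.5254 0.1855 0.1006] [2.135 2.305 0.   ] [ 0.92 -0.12  0.31] 0.0576
1.12 12.03 [0.5315 0.186  0.1037] [2.135 2.305 0.   ] [1.47 1.01 0.21] 0.0577
1.22 12.42 [0.538  0.1865 0.1063] [2.135 2.305 0.   ] [ 0.87 -0.1  -0.09] 0.0576
1.32 12.8 [0.5448 0.187  0.1082] [2.135 2.305 0.   ] [ 0.71  0.64 -0.12] 0.0572
1.42 13.19 [0.5519 0.1876 0.1094] [2.135 2.305 0.   ] [ 0.98  0.11 -0.25] 0.0573
1.57 13.71 [0.5627 0.1884 0.11  ] [-2.135 -2.305  0.   ] [ 0.62 -0.3   0.15] 0.0571
14.02 [0.5668 0.1887 0.11  ] [-2.135 -2.305 -0.   ] [ 0.36  0.51 -1.4 ] 0.0577
14.35 [0.5713 0.189  0.1101] [2.135 2.305 0.   ] [ 0.39 -0.37  0.46] 0.0575
14.68 [0.5759 0.1894 0.11  ] [2.135 2.305 0.   ] [0.23 0.63 0.3 ] 0.0576
15.02 [0.58   0.1897 0.1099] [-2.135e+00 -2.304e+00  1.000e-03] [-0.07 -0.46  0.64] 0.0573
15.35 [0.5847 0.19   0.1099] [-2.135 -2.305  0.   ] [ 0.37 -0.15 -0.25] 0.0574
15.68 [0.5892 0.1904 0.11  ] [-2.135 -2.305  0.   ] [0.78 0.72 0.16] 0.0572
```

View pics/c_scene.png

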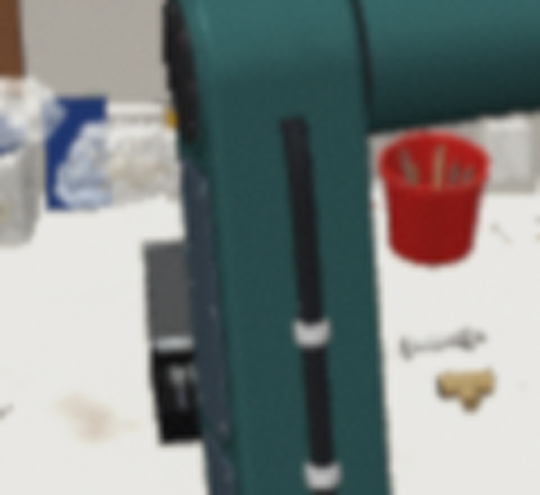

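View pics/c_top.png

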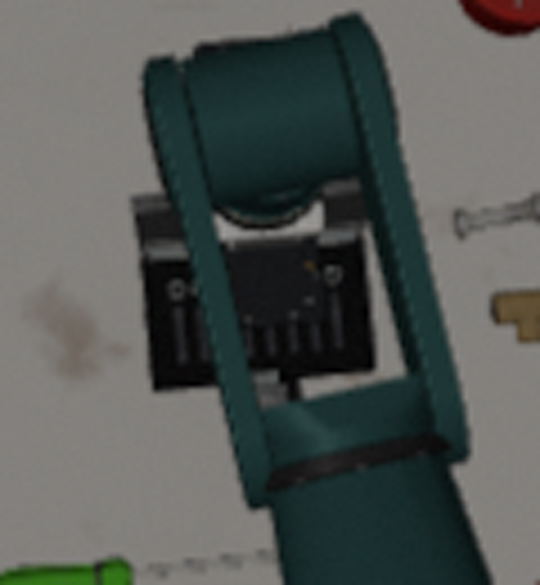

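The lid stands fully open with its sockets showing, and finger force has dropped to noise. I'll lift straight up and clear out.

Run:
```python
from h import *
bot.servo_line(w(.0905-GAP/2,.27),max_speed=.06); st()
q=bot.get_obs()['qpos']; q[0]-=.9; bot.move_j(q); st()
for n,(x0,y0,ww,h) in {'scene':(270,150,180,100),'top':(290,130,190,120)}.items():
    P,d=bot.snapshot(n); i=P[y0:y0+h,x0:x0+ww,::-1]; cv2.imwrite(f'pics/d_{n}.png',cv2.resize(i,None,fx=4,fy=4,interpolation=cv2.INTER_CUBIC))
```

```text
18.6 [0.593  0.1907 0.2698] [-2.135e+00 -2.305e+00  1.000e-03] [-0.29  0.19 -0.25] 0.0571
20.56 [ 0.5186 -0.3449  0.2699] [-2.923 -1.149 -0.   ] [-0.25  0.22  0.9 ] 0.0576
```

View pics/d_scene.png

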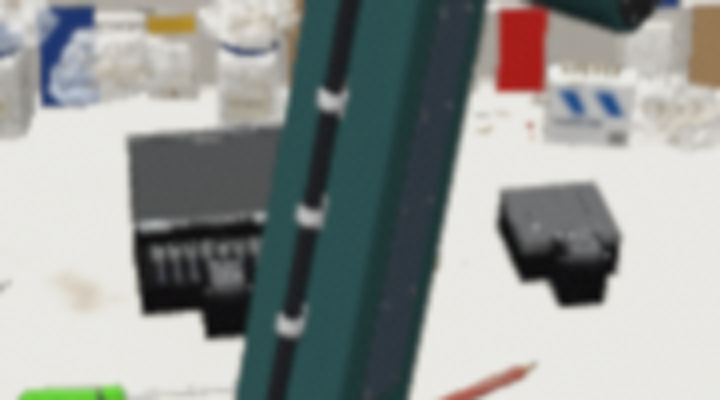

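View pics/d_top.png

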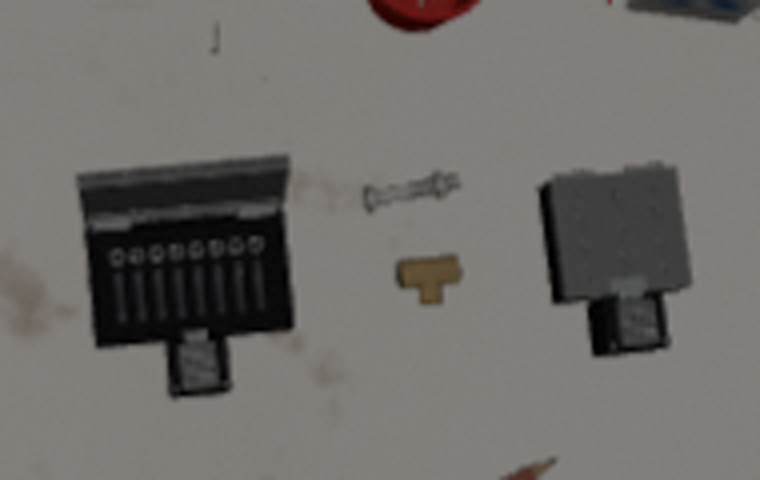

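The wide lid stands open (top edge at crop (80–290,165)), the narrow case at (620,240) is shut, and the hand is clear. I'll hand it in.

Run:
```python
from h import *
bot.job_done(); st()
```

```text
the job is handed in; nothing more can be done
the job is handed in; nothing more can be done
```

The wider case is open and the job is handed in. I pressed its button with one finger and caught the freed lid with the other. I then guided the lid up slowly to its stop and took the hand away, about 20.6 s in.

- **Last pictures:** The wide lid stands open just past upright and stayed there after the hand left. The narrower case is shut and was not touched.
- **Forces:** The readings I took peaked at about 7 N while pressing. While steadying the lid I read roughly 1–2.5 N, within about 1 N of noise. After upright the force fell into the noise, so I can't confirm contact over the last few degrees from it.
- **Disagreement:** The two cameras put the case about 10 mm apart, mostly in x. I used the top view, and the button contact and the catch came where it predicted. The arm hid most of the case in both views while the lid was moving, so I steered by force and a few pictures of the part still visible.

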